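# Load and start the bench shaker

## Task

Load the bench shaker and set it going: slide its clamp bar open, stand every sample bottle from the pad upright in one row on the platform against the far fence, and slide the bar back until its lines meet the marks on the platform's edges. Only then turn the timer dial to its white index tab, and last of all slide the speed fader up to its own index tab. Leave the tall slim bottle and the white plastic bottle that stand behind where they are.

Things in the scene. Friction and masses are not known exactly. Their poses are not given: they have to be found in the camera images.
- shaker: Bench shaker, fixed, 250 x 330 mm. Origin: centre of its underside on the bench; x from its near to its far side, y to its left. Aluminium platform, top 60 mm above the origin. Steel fence across the far side: inner face at local x = +85 mm, 22 mm high above the platform, 12 mm thick. Low side rails along x: inner faces at y = +-143 mm, 16 mm high. The clamp bar slides between them.
- clamp_bar (a joint): Clamp bar: dark steel bar across the platform, sliding along the shaker's x: 14 mm thick, 272 mm long, top 26 mm above the platform. 0 = fully open (bar centre at local x = -85 mm), grows (m) towards the far fence, stop at 0.13; starts nearly shut. Gap to the fence = 163 mm minus travel. At its mark: 0.100 (63 mm gap). Friction 2.5 N; stays where left; pushes bottles ahead of it.
- bar_grip (a point): Middle of the bar's black upright handle, 18 mm (along the travel) x 28 mm (along the bar), at the bar's mid-length and 30 mm on its near side. This point is 52 mm above the platform, the handle's top 72 mm, the top of the bracket below it 26 mm.
- bar_mark (a point): On the platform at y = 0, local x = +15 mm, level with the two black mark lines on the platform's edges outside the side rails: the bar's centre line (white lines at the bar's ends) belongs here. The handle point bar_grip then stands 30 mm nearer (local x = -15 mm).
- row (a point): Point on the platform's top surface in the middle of the bottle row: local x = +53.5 mm, y = 0; the ideal line for bottle centres runs through it along the shaker's y. Bottle centres up to 112 mm to either side of it clear the side rails.
- control: Control unit, fixed, cream box 190 (x) x 180 (y) x 50 mm high with grey panel on top. Origin: centre of its underside; x points away from the robot side, y to its left. Its place and the bottles' pad swap sides between starts. The speed fader runs across the front of the panel, the timer dial sits behind it.
- fader (a joint): Speed fader travel in m: 0 at its right end (local y = -50 mm), grows along the unit's +y to 0.10. Starts near 0. Friction about 1.5 N; stays where left.
- fader_top (a point): Centre of the top of the fader's black grip, which is 26 mm (local x) x 18 mm (along travel, local y) x 44 mm high, standing on the panel (panel top 51 mm above the work surface); local x = -50 mm of the unit.
- speed_index: White index tab on the panel on the near side of the fader track, 16 x 7 x 4 mm, fixed at a place that varies; origin at its underside's centre, axes parallel to the control unit's. Its local y = 0 is where the fader grip's centre (white line) has to stand.
- dial (a joint): Timer dial angle in rad, growing clockwise seen from above, 0 to 4.6. At 0 its white pointer line looks to the control unit's -x (towards the robot side). Starts at 0 to 0.5. Friction about 0.05 N m; stays where left.
- dial_grip (a point): On the dial's vertical axis, 84.5 mm above the work surface, at the height to grip: the dial is a 60 mm disc, 10 mm high, carrying an upright bar grip 57 mm long, 14 mm thick, its top 44 mm above the panel; at local (40, 0) mm of the control unit. The point's own -x axis points along the bar to the pointer end.
- dial_tip (a point): Pointer end of the dial: 28 mm from its axis along the bar, on the top of the bar; it lies at the end with the white line.
- timer_index: White index tab beside the dial, at an angle that varies. Origin on the dial's axis; its x axis points from the axis through the tab. The dial's pointer has to look along this x axis.
- timer_tab (a point): Top of the timer index tab (14 x 7 x 4 mm), 43 mm from the dial's axis.
- bottle0: Sample bottle: squat round amber glass bottle, 56 mm diameter, with a white cap 50 mm across; body 68 mm high, 88 mm overall, about 0.2 kg, heavy-bottomed. Origin: centre of its underside, z up along its axis. Up to four alike; an absent one reads None. Starts standing on the pad (work surface height).
- bottle1: Sample bottle: squat round amber glass bottle, 56 mm diameter, with a white cap 50 mm across; body 68 mm high, 88 mm overall, about 0.2 kg, heavy-bottomed. Origin: centre of its underside, z up along its axis. Up to four alike; an absent one reads None. Starts standing on the pad (work surface height).
- bottle2: Sample bottle: squat round amber glass bottle, 56 mm diameter, with a white cap 50 mm across; body 68 mm high, 88 mm overall, about 0.2 kg, heavy-bottomed. Origin: centre of its underside, z up along its axis. Up to four alike; an absent one reads None. Starts standing on the pad (work surface height).
- bottle3: Sample bottle: squat round amber glass bottle, 56 mm diameter, with a white cap 50 mm across; body 68 mm high, 88 mm overall, about 0.2 kg, heavy-bottomed. Origin: centre of its underside, z up along its axis. Up to four alike; an absent one reads None. Starts standing on the pad (work surface height).
- tall_bottle: Bystander: tall slim amber bottle, 48 mm diameter, 150 mm high, behind on one side. Origin: centre of its underside.
- spray_bottle: Bystander: white plastic bottle, 60 mm diameter, 170 mm high. Origin: centre of its underside.
There are look-alikes about, which are no part of the job. What is shaped like the bottle0 but pink or turquoise is not meant.

How it is judged:
By the outcome, as a careful person would: the job done as asked, in the order asked, and still so for the second after the job is handed in, with the robot touching nothing.
Of bottle0, bottle1, bottle2, bottle3 only 3 to 4 are there at a start; the rules pass over those that are not, and their reading is None.
At some moment in a run one of bottle0, bottle1, bottle2, bottle3 may be knocked a few centimetres aside while the robot is not near it.
It also fails if it takes over 210 s, if anything falls off the work surface, if the arm or the gripper's body presses on something with over 40 N, if the wrist force passes 120 N, or if a joint passes its speed limit or range.

## Robot

A 6-joint arm with a two-finger parallel gripper is mounted at the origin on the work surface. World frame = base frame: x ahead of the robot, y to its left, z up, the work surface at z = 0. Lengths are in mm, angles in rad, forces in N, time in s.
With the tool pointing down it reaches from about 275 to 1000 mm from the base axis. Payload 8.4 kg.
Tool frame: the origin (TCP) lies on the centre line of the jaws, within the pads' length; the fingertips stand 14 mm ahead of it and the grasp point (between the pads) lies 5 mm behind it; z points along the fingers, y is the line along which they close (so a half turn about z gives the same grasp; the last joint's range is limited). The gripper opens to 85 mm and grips with 20 to 120 N. Pads are 22 mm wide; open, the fingers measure 114 mm over their backs; the gripper's body (76 mm by 85 mm) begins 54 mm behind the grasp point. The pads swing forward as they close: fully open they stand 13 mm farther back than shut.
Start: joints at [1.112, 0.353, 1.633, -0, 1.155, -0.002], TCP at [275.673, 560.921, 245.281] pointing down, gripper open.
Joint ranges: [-2.63, 2.63], [-0.92, 2.1], [0.06, 2.66], [-1.3, 4.44], [0, 2.69], [-3.02, 3.02]. Speed limits (rad/s): [2.22, 2.22, 2.79, 3.14, 3.14, 3.14].

## Interface

Orientations are given as [roll, pitch, yaw] about the fixed x, y, z axes, in that order (R = Rz(yaw) Ry(pitch) Rx(roll)).
In Python, from rig import r gives the robot as it stands.
- The arm moves only by the tool step_arm, never from a script. Its argument "plan" is text: rows parted by semicolons, each of 7 numbers parted by spaces: the turn, a rotation vector about the world's x, y, z in degrees, then the shift along the world's x, y, z in mm, then the closure in counts, from 0 (fully open) to 255 (shut). In form: rx ry rz x y z hand; .... A call has 1 to 8 rows; each row is the pose to reach, as a shift and turn from the pose commanded when the call began; what a row does not reach only later rows make up. A row lasts 1/10 s, in which the tool goes at most 50 mm and 8.59 degrees, less where a joint would pass 70% of its speed; a pose out of reach is approached as far as the arm can. A call with a gripper value outside its range is refused whole. The fingers move at their own pace and stop on an object; "force" is the grip in N (left out, the last holds). Time passes only in rows, so rows that repeat a pose let the fingers close. It gives the time, the measured TCP pose, the force, the opening and the grip force at its end, in the units of the state.
- r.sense(): the state, without advancing time (a new reading comes with each control period).
- r.grab_frame(name): name is "scene" or "top" or "wrist"; returns (picture, depth): 480x640x3 uint8, red, green, blue; 480x640 float32, mm along the optical axis (not along the pixel's ray), 0 where there is no reading.
- r.get_calibration(name): a dict with "K" (3x3 intrinsics, pixels), "k1" (the pictures are not rectified: a ray, as slopes to the right and down, at radius r is drawn at 1 + k1 r^2 times it, then the intrinsics apply), "world_from_camera" (4x4, takes a point from camera to world coordinates). Camera axes: x right, y down, z forward; pixel columns grow to the right and rows downward; lengths in mm; the calibration is good to about 2 mm. A picture is of the moment at which its call begins: read the wrist's pose just before it. get_calibration takes no time and is no camera call; for the wrist camera it gives the pose at the moment of the call.
- r.sign_off(): hands the job in; it is judged then, once.
The state is a dict: "clock": time; "qpos": joint angles; "qvel": joint speeds; "joint_efforts": joint torques, N m; "eef_pos": TCP position; "tcp_rot": TCP orientation; "contact_force": force on the tool from outside, world axes, zero at the start; "wrist_torque": the same for the moment, N m; "opening": opening from 0.0 (shut) to 1.0 (fully open); "grasp_force": force on a finger pad.
Only numpy, scipy, OpenCV 4.12 (cv2) and the standard library are available. Lean on these libraries where they do the work, as an engineer would, in place of code of your own. Each camera call takes 0.05 s, during which the arm holds its last target. There are 200 camera calls.

## Working session

There is one attempt and no reset: what is moved stays moved. The work goes in short steps, Python scripts to look and compute and a tool call to move; the robot and the scene stay as the last step left them, time stands still between calls to the robot, and variables do not carry over. Pictures are saved under pics/ and viewed, at most 14 in all, crops included, and the job is handed in when it is done.

Besides the shell and the picture viewer there is one more tool, called after "Call:" by a JSON object that holds its "fn" and its "kwargs". step_arm: Moves the arm, as the interface text tells. Its arguments: {"type":"object","properties":{"plan":{"type":"string"},"force":{"type":"number"}},"required":["plan"]}

```bash
mkdir -p pics; ls
python3 - <<'E'
from rig import r
import cv2,numpy as np
for n in ("scene","top"):
    c=r.get_calibration(n); im,d=r.grab_frame(n)
    np.savez(f"pics/{n}0.npz",im=im,d=d,**c)
    cv2.imwrite(f"pics/{n}0.png",im[:,:,::-1]); print(n,np.round(c["K"],1).tolist(),c["k1"],np.round(c["world_from_camera"],3).tolist())
print(r.sense())
E
```

```text
pics
scene [[545.1, 0.0, 315.6], [0.0, 545.1, 243.9], [0.0, 0.0, 1.0]] -0.1458687655481591 [[0.876, 0.244, -0.416, 970.559], [0.482, -0.473, 0.738, -816.045], [-0.017, -0.846, -0.532, 704.309], [0.0, 0.0, 0.0, 1.0]]
top [[595.6, 0.0, 328.9], [0.0, 595.6, 240.0], [0.0, 0.0, 1.0]] -0.008155109387393009 [[-0.026, -0.987, 0.159, 281.948], [-1.0, 0.028, 0.007, 4.523], [-0.012, -0.159, -0.987, 1524.206], [0.0, 0.0, 0.0, 1.0]]
{'clock': 0.1, 'qpos': array([ 1.11158342e+00,  3.53615631e-01,  1.63405229e+00, -3.89832493e-06,
        1.15523622e+00, -2.40766668e-03]), 'qvel': array([-0.000349  , -0.00313537, -0.00301176, -0.00156775, -0.00227839,
        0.00021126]), 'joint_efforts': array([ 8.22993684e-05, -6.06367779e+01, -3.42816031e+01, -1.79192034e-04,
        4.02705482e-03,  5.24570851e-05]), 'eef_pos': array([275.49644913, 560.53783427, 244.61700752]), 'tcp_rot': array([-3.14028116e+00,  4.06828635e-07,  2.68478899e+00]), 'contact_force': array([-0.14420112,  0.00088728, -0.71560992]), 'wrist_torque': array([ 0.02674636, -0.02892779,  0.02515388]), 'grasp_force': 0.0, 'opening': 1.001862700360989}
```

View pics/top0.png

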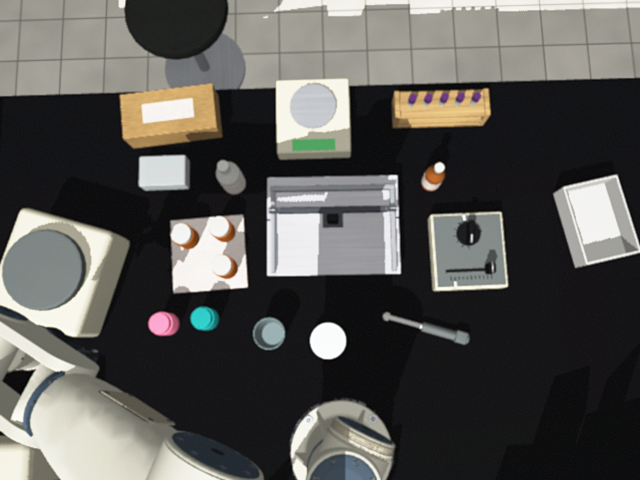

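View pics/scene0.png

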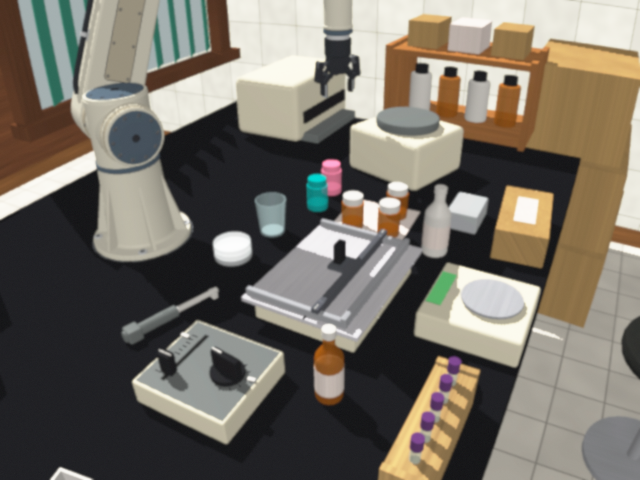

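The top view shows three amber bottles on the pad at about (184,236), (222,229) and (225,267). The shaker is at (333,225), its handle at (333,219), the control unit at (468,251), the dial at (468,232) and the fader at (490,267). The pink and turquoise look-alikes are on the left and I'll leave them alone.

```bash
cat > h.py <<'E'
import numpy as np,cv2
def cloud(c,d):
    K=np.array(c["K"]);D=np.array([float(c["k1"]),0,0,0,0])
    v,u=np.mgrid[0:480,0:640]
    n=cv2.undistortPoints(np.stack([u,v],-1).reshape(-1,1,2).astype(np.float64),K,D).reshape(480,640,2)
    T=np.array(c["world_from_camera"])
    P=np.dstack([n*d[...,None],d]); W=P@T[:3,:3].T+T[:3,3]
    W[d==0]=np.nan
    return W
def onplane(c,px,z):
    K=np.array(c["K"]);D=np.array([float(c["k1"]),0,0,0,0])
    n=cv2.undistortPoints(np.array(px,float).reshape(-1,1,2),K,D).reshape(-1,2)
    T=np.array(c["world_from_camera"]); R=np.c_[n,np.ones(len(n))]@T[:3,:3].T
    return T[:3,3]+R*((z-T[2,3])/R[:,2])[:,None]
def grab(r,n,name):
    c=r.get_calibration(n); im,d=r.grab_frame(n)
    np.savez(f"pics/{name}.npz",im=im,d=d,**c); return c,im,d
E
python3 - <<'E'
from h import *
f=np.load("pics/top0.npz"); W=cloud(f,f["d"]); im=f["im"]
def rect(box,z0,z1,n):
    x0,y0,x1,y1=box; w=W[y0:y1,x0:x1].reshape(-1,3); m=(w[:,2]>z0)&(w[:,2]<z1); w=w[m]
    print(n,len(w),cv2.minAreaRect(w[:,:2].astype(np.float32)),np.median(w[:,2]),w.mean(0).round(1))
rect((420,205,515,300),40,58,"control")
rect((260,165,408,285),50,95,"shaker")
for b in ((168,215,202,252),(205,210,240,244),(208,248,240,282)): rect(b,80,95,"cap")
rect((318,205,348,230),115,140,"handle")
rect((455,212,482,250),80,105,"dialbar"); rect((480,255,500,280),80,105,"fader")
a=cv2.resize(im[205:297,420:520],None,fx=7,fy=6.5,interpolation=cv2.INTER_CUBIC)[:,:,::-1]
b=cv2.resize(im[165:285,255:410],None,fx=5,fy=5,interpolation=cv2.INTER_CUBIC)[:,:,::-1]
cv2.imwrite("pics/ctl.png",a);cv2.imwrite("pics/shk.png",b)
E
```

```text
control 4736 ((484.7803649902344, -330.8350524902344), (188.8612060546875, 181.6962127685547), 0.8332168459892273) 51.16908349167295 [ 480.  -328.7   51. ]
shaker 12780 ((555.6724853515625, 5.5965728759765625), (328.69073486328125, 251.2871856689453), 89.38282775878906) 61.7170591170875 [552.3   5.7  64.8]
cap 300 ((539.6028442382812, 378.7655334472656), (48.23345184326172, 46.594154357910156), 24.980045318603516) 88.35986140305863 [539.6 379.1  88.2]
cap 317 ((554.35595703125, 286.529541015625), (48.4473991394043, 48.3321647644043), 73.35737609863281) 88.5209624420711 [554.2 286.6  88.4]
cap 312 ((460.3088684082031, 280.81341552734375), (48.83741760253906, 46.242794036865234), 70.76531982421875) 88.43955085633536 [459.6 280.6  88.3]
handle 99 ((560.0530395507812, 7.25799560546875), (26.332643508911133, 20.32106590270996), 88.38446807861328) 130.8922489629058 [559.2   6.8 130.1]
dialbar 159 ((523.5508422851562, -330.3270263671875), (15.774669647216797, 58.134124755859375), 83.33588409423828) 95.37236040430344 [ 523.  -329.2   94.7]
fader 91 ((435.2697448730469, -373.7276611328125), (19.089351654052734, 24.474084854125977), 86.7356185913086) 95.39868540913085 [ 435.2 -373.2   94.4]
```

View pics/ctl.png

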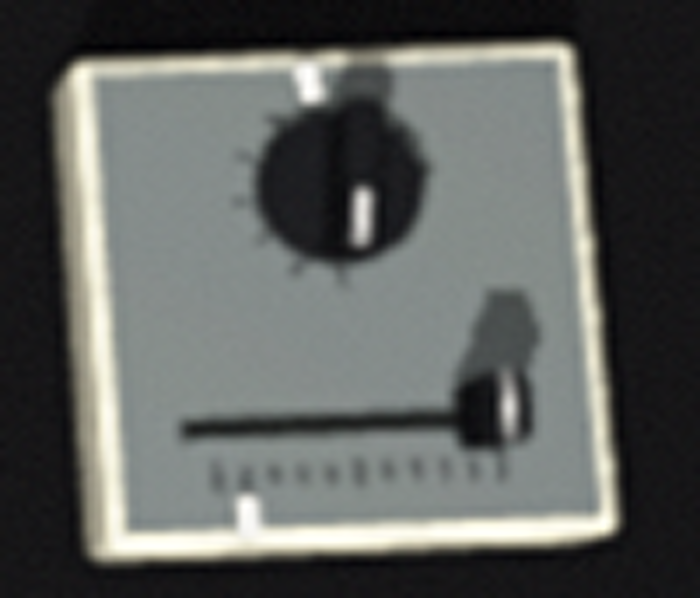

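View pics/shk.png

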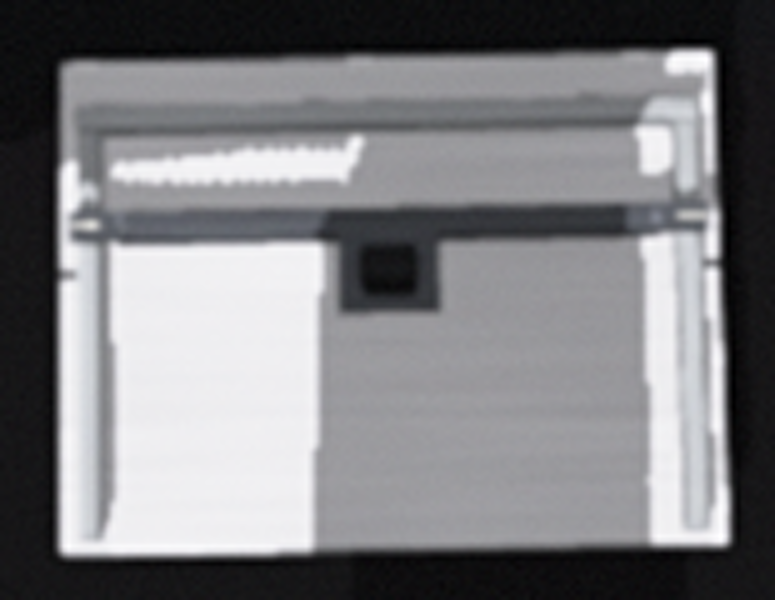

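The dial pointer faces the robot and the timer tab is on the far side, at crop (308,85). The speed tab is at crop (249,515). The clamp bar is past its marks: the marks are at crop (67,273) and (713,262), the bar's white lines at (85,226) and (690,214).

Run:
```python
from h import *
f=np.load("pics/top0.npz"); W=cloud(f,f["d"])
P=lambda px,z,n: print(n,onplane(f,px,z)[:,:2].round(1).tolist())
P([[268.4,219.6],[397.6,217.4]],60,"marks")
P([[272,210.2],[393,207.8]],86,"barlines")
P([[420+308/7,205+85/6.5]],55,"ttab"); P([[420+249/7,205+515/6.5]],55,"stab"); P([[420+508/7,205+400/6.5]],95,"faderline")
P([[420+362/7,205+215/6.5]],95,"pointer")
# edges of panel (grey/white box)
w=W[205:300,420:515].reshape(-1,3);w=w[(w[:,2]>45)&(w[:,2]<58)][:,:2]
for ax in (0,1):
  o=1-ax
  for s in (-1,1):
    bins=np.linspace(np.percentile(w[:,o],12),np.percentile(w[:,o],88),20);pts=[]
    for a,b in zip(bins,bins[1:]):
      q=w[(w[:,o]>=a)&(w[:,o]<b)]; pts.append(((a+b)/2,(s*q[:,ax]).max()*s))
    pts=np.array(pts);k=np.polyfit(pts[:,0],pts[:,1],1);print("ctl edge",ax,s,np.degrees(np.arctan(k[0])).round(2),np.polyval(k,pts[:,0].mean()).round(1))
for b,n in (((210,150,250,200),"spray"),((415,155,450,195),"tall")):
  x0,y0,x1,y1=b;q=W[y0:y1,x0:x1].reshape(-1,3);q=q[q[:,2]>20];t=q[q[:,2]>q[:,2].max()-12];print(n,t.mean(0).round(0),q.min(0).round(),q.max(0).round())
```

```text
marks [[573.6, 165.6], [569.9, -158.0]]
barlines [[591.8, 153.6], [589.2, -144.9]]
ttab [[564.4, -324.8]]
stab [[399.1, -293.7]]
faderline [[436.1, -377.0]]
pointer [[506.8, -331.4]]
ctl edge 0 -1 -0.68 391.4
ctl edge 0 1 -1.1 576.9
ctl edge 1 -1 1.24 -420.1
ctl edge 1 1 0.86 -241.3
spray [683. 262. 172.] [653. 231.  20.] [713. 291. 180.]
tall [ 670. -251.  151.] [ 645. -274.   20.] [ 693. -226.  157.]
```

Call:
{"fn": "step_arm", "kwargs": {"plan": "0 0 -63.8 150 -300 0 0;0 0 -63.8 150 -300 0 0;0 0 -63.8 150 -300 0 0;0 0 -63.8 150 -300 0 0;0 0 -63.8 150 -300 0 0;0 0 -63.8 150 -300 0 0;0 0 -63.8 150 -300 0 0;0 0 -63.8 150 -300 0 0", "force": 40}}

```text
clock: 0.9
eef_pos: [426.9, 257.3, 245.1]
tcp_rot: [3.142, 0.001, 1.562]
contact_force: [-0.6, 1.3, -0.1]
opening: 0.999
grasp_force: 0.0
```

Call:
{"fn": "step_arm", "kwargs": {"plan": "0 0 0 134 -255 0 0;0 0 0 134 -255 0 0;0 0 0 134 -255 0 0;0 0 0 134 -255 0 0;0 0 0 134 -255 0 0;0 0 0 134 -255 0 0;0 0 0 134 -255 -60 0;0 0 0 134 -255 -100 0"}}

```text
clock: 1.7
eef_pos: [561.2, 4.4, 145.1]
tcp_rot: [3.138, -0.0, 1.569]
contact_force: [-0.8, -0.5, -0.6]
opening: 1.0
grasp_force: 0.0
```

Call:
{"fn": "step_arm", "kwargs": {"plan": "0 0 0 0 0 -20 0;0 0 0 0 0 -38 0;0 0 0 0 0 -38 255;0 0 0 0 0 -38 255;0 0 0 0 0 -38 255;0 0 0 0 0 -38 255;0 0 0 0 0 -38 255;0 0 0 0 0 -38 255"}}

```text
clock: 2.5
eef_pos: [560.4, 6.0, 108.5]
tcp_rot: [3.14, -0.0, 1.571]
contact_force: [-0.5, 0.3, 6.8]
opening: 0.209
grasp_force: 39.4
```

Call:
{"fn": "step_arm", "kwargs": {"plan": "0 0 0 -15 0 1 255;0 0 0 -35 0 1 255;0 0 0 -55 0.5 1 255;0 0 0 -75 0.8 1 255;0 0 0 -95 1 1 255;0 0 0 -110 1.2 1 255;0 0 0 -116 1.3 1 255;0 0 0 -116 1.3 1 255"}}

```text
clock: 3.3
eef_pos: [442.9, 7.2, 108.5]
tcp_rot: [-3.141, 0.0, 1.571]
contact_force: [-2.2, -1.4, 1.5]
opening: 0.201
grasp_force: 44.5
```

Call:
{"fn": "step_arm", "kwargs": {"plan": "0 0 0 0 0 0 0;0 0 0 0 0 0 0;0 0 0 0 0 0 0;0 0 0 0 0 0 0;0 0 0 0 0 50 0;0 0 0 0 0 100 0;0 0 25 0 50 140 0;0 0 40 0 90 140 0"}}

```text
clock: 4.1
eef_pos: [445.9, 95.8, 252.1]
tcp_rot: [3.135, 0.001, 1.874]
contact_force: [1.1, -0.9, -0.3]
opening: 1.001
grasp_force: 0.0
```

```bash
cat > look.py <<'E'
from h import *; from rig import r; import sys
c,im,d=grab(r,"top",sys.argv[1]); W=cloud(c,d)
for n,z0,z1,xr,yr in (("pad",83,93,(400,660),(200,480)),("plat",143,153,(480,660),(-150,160)),("handle",128,136,(430,580),(-15,30))):
    with np.errstate(invalid='ignore'):
        m=(W[...,2]>z0)&(W[...,2]<z1)&(W[...,0]>xr[0])&(W[...,0]<xr[1])&(W[...,1]>yr[0])&(W[...,1]<yr[1])
    k,l=cv2.connectedComponents(m.astype(np.uint8))
    for i in range(1,k):
        q=W[l==i]
        if len(q)>60: print(n,len(q),np.round(cv2.minAreaRect(q[:,:2].astype(np.float32))[0],1),q.mean(0).round(1),np.median(im[l==i],0))
s=r.sense();print(s["clock"],s["eef_pos"].round(1),s["tcp_rot"].round(3),s["opening"])
E
python3 look.py t1
```

```text
pad 283 [554.9 286.7] [554.7 286.5  88.1] [245. 245. 242.]
pad 273 [539.7 379.1] [539.4 379.2  88.1] [245. 244. 242.]
pad 286 [460.4 281. ] [460.4 281.   88.2] [245. 245. 243.]
handle 73 [442.9   8. ] [442.9   8.8 131.6] [22. 22. 24.]
4.15 [445.6 102.9 252. ] [ 3.134e+00 -3.000e-03  1.886e+00] 0.9994720790336996
```

Call:
{"fn": "step_arm", "kwargs": {"plan": "0 0 72.8 111 189.5 0 0;0 0 72.8 111 189.5 0 0;0 0 72.8 111 189.5 0 0;0 0 72.8 111 189.5 0 0;0 0 72.8 111 189.5 0 0;0 0 72.8 111 189.5 -48 0;0 0 72.8 111 189.5 -48 0;0 0 72.8 111 189.5 -48 0"}}

```text
clock: 4.95
eef_pos: [553.6, 284.9, 197.7]
tcp_rot: [-3.14, -0.003, 3.078]
contact_force: [1.0, -0.1, 0.1]
opening: 1.001
grasp_force: 0.0
```

Call:
{"fn": "step_arm", "kwargs": {"plan": "0 0 4.1 0 0 0 0;0 0 4.1 0 0 0 0;0 0 4.1 0 0 -40 0;0 0 4.1 0 0 -40 0"}}

```text
clock: 5.35
eef_pos: [552.1, 283.8, 156.0]
tcp_rot: [-3.138, -0.006, 3.141]
contact_force: [-0.4, -1.0, 0.3]
opening: 1.0
grasp_force: 0.0
```

Call:
{"fn": "step_arm", "kwargs": {"plan": "0 0 0 2.5 3 -40 0;0 0 0 2.5 3 -80 0;0 0 0 2.5 3 -111 0;0 0 0 2.5 3 -111 0;0 0 0 2.5 3 -111 255;0 0 0 2.5 3 -111 255;0 0 0 2.5 3 -111 255;0 0 0 2.5 3 -111 255"}}

```text
clock: 6.15
eef_pos: [558.7, 288.7, 51.6]
tcp_rot: [3.14, 0.003, -3.141]
contact_force: [-1.3, -0.6, 6.5]
opening: 0.642
grasp_force: 42.8
```

Call:
{"fn": "step_arm", "kwargs": {"plan": "0 0 0 0 0 0 255;0 0 0 0 0 0 255"}}

```text
clock: 6.35
eef_pos: [558.6, 288.8, 51.6]
tcp_rot: [3.14, 0.003, -3.141]
contact_force: [-1.0, -0.6, 7.5]
opening: 0.643
grasp_force: 42.8
```

Call:
{"fn": "step_arm", "kwargs": {"plan": "0 0 0 0 0 40 255;0 0 0 0 0 80 255;0 0 0 0 0 115 255;0 0 0 10 -50 120 255;0 0 0 20 -100 120 255;0 0 0 30 -150 120 255;0 0 0 40 -200 120 255;0 0 0 45 -250 120 255"}}

```text
clock: 7.15
eef_pos: [602.5, 40.6, 170.6]
tcp_rot: [3.141, 0.002, -3.14]
contact_force: [1.3, -0.8, -1.7]
opening: 0.642
grasp_force: 44.2
```

Call:
{"fn": "step_arm", "kwargs": {"plan": "0 0 0 7 -50 0 255;0 0 0 7 -100 0 255;0 0 0 7 -125 0 255;0 0 0 7 -125 0 255;0 0 0 7 -125 0 255;0 0 0 7 -125 0 255;0 0 0 7 -125 0 255"}}

```text
clock: 7.85
eef_pos: [608.8, -81.3, 169.3]
tcp_rot: [3.141, 0.0, -3.139]
contact_force: [-0.6, -0.2, -2.3]
opening: 0.643
grasp_force: 44.0
```

Call:
{"fn": "step_arm", "kwargs": {"plan": "0 0 0 3.5 -9 0 255;0 0 0 3.5 -9 0 255;0 0 0 3.5 -9 0 255"}}

```text
clock: 8.15
eef_pos: [612.4, -91.5, 168.9]
tcp_rot: [3.142, -0.0, -3.14]
contact_force: [-0.3, -0.3, -1.9]
opening: 0.646
grasp_force: 44.0
```

Call:
{"fn": "step_arm", "kwargs": {"plan": "0 0 0 -0.5 1 -30 255;0 0 0 -0.5 1 -48 255;0 0 0 -0.5 1 -54 255;0 0 0 -0.5 1 -57 255;0 0 0 -0.5 1 -57 255;0 0 0 -0.5 1 -57 255"}}

```text
clock: 8.75
eef_pos: [612.5, -90.6, 112.9]
tcp_rot: [-3.141, 0.002, -3.14]
contact_force: [-0.4, 0.4, -2.1]
opening: 0.642
grasp_force: 44.2
```

Still hanging by about 1 mm. I'll lower a little more, release and go up.

Call:
{"fn": "step_arm", "kwargs": {"plan": "0 0 0 0 0 -1.5 255;0 0 0 0 0 -1.5 255;0 0 0 0 0 -1.5 30;0 0 0 0 0 -1.5 30;0 0 0 0 0 -1.5 30;0 0 0 0 0 -1.5 30;0 0 0 0 0 50 30;0 0 0 0 0 100 30"}}

```text
clock: 9.55
eef_pos: [610.5, -90.4, 210.0]
tcp_rot: [3.141, -0.004, -3.14]
contact_force: [1.1, -0.8, 0.5]
opening: 0.885
grasp_force: 0.0
```

Call:
{"fn": "step_arm", "kwargs": {"plan": "0 0 0 -40 50 0 0;0 0 0 -80 100 0 0;0 0 0 -120 150 0 0;0 0 0 -150 200 0 0;0 0 0 -150 250 0 0;0 0 0 -150 300 0 0;0 0 0 -150 350 0 0;0 0 0 -150 372 0 0"}}

```text
clock: 10.35
eef_pos: [461.8, 267.0, 210.8]
tcp_rot: [3.141, 0.001, -3.14]
contact_force: [0.9, 0.2, -0.6]
opening: 1.002
grasp_force: 0.0
```

```bash
python3 look.py t2
```

```text
plat 308 [607.9 -90.8] [607.8 -90.5 148.4] [167. 166. 162.]
handle 69 [442.7   8. ] [442.3   7.4 131.9] [21. 22. 23.]
10.4 [462.2 273.7 211.2] [ 3.137e+00  2.000e-03 -3.139e+00] 0.9999351255688649
```

```bash
sed -i 's/grab(r,"top",sys.argv\[1\])/grab(r,sys.argv[2] if len(sys.argv)>2 else "top",sys.argv[1])/' look.py; python3 look.py w2 wrist
```

```text
pad 4634 [459.6 281.7] [458.7 281.6  88.7] [241. 243. 240.]
pad 248 [522.6 394. ] [521.  392.   87.9] [238.5 240.5 237.5]
pad 130 [542.2 358.8] [540.4 358.1  86.9] [120. 122. 118.]
10.45 [462.2 270.4 210.8] [ 3.139e+00  1.000e-03 -3.136e+00] 1.0019718694121478
```

```bash
python3 -c "
import numpy as np,cv2
cv2.imwrite('pics/w2.png',np.load('pics/w2.npz')['im'][:,:,::-1])"
```

```text
(no output)
```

View pics/w2.png

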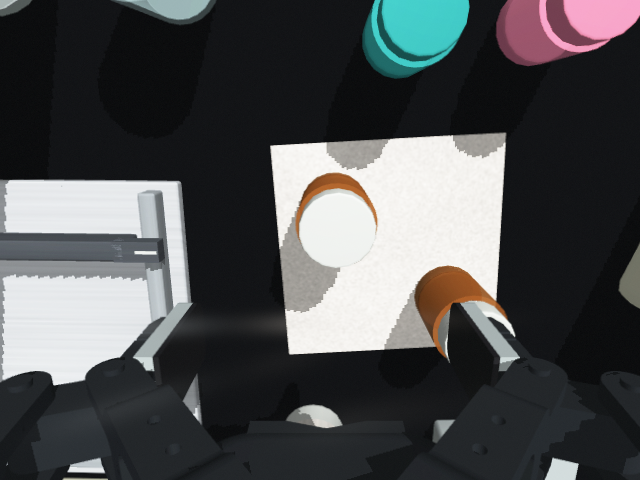

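The wrist view shows a bottle at (338,225), unmoved at about (460,281), and the second one at (470,310), partly behind a finger.

Call:
{"fn": "step_arm", "kwargs": {"plan": "0 0 0 -2 10 -40 0;0 0 0 -2 10 -80 0;0 0 0 -2 10 -90 0;0 0 0 -2 10 -90 0;0 0 0 -2 10 -90 0"}}

```text
clock: 10.95
eef_pos: [461.3, 275.1, 121.7]
tcp_rot: [3.141, 0.001, -3.141]
contact_force: [0.4, -0.8, 0.0]
opening: 1.002
grasp_force: 0.0
```

Call:
{"fn": "step_arm", "kwargs": {"plan": "0 0 0 -1.3 6 -35 0;0 0 0 -1.3 6 -70 0;0 0 0 -1.3 6 -73 0;0 0 0 -1.3 6 -73 0;0 0 0 -1.3 6 -73 255;0 0 0 -1.3 6 -73 255;0 0 0 -1.3 6 -73 255;0 0 0 -1.3 6 -73 255"}}

```text
clock: 11.75
eef_pos: [460.3, 281.5, 49.5]
tcp_rot: [3.14, 0.003, -3.14]
contact_force: [-0.2, -0.7, 9.9]
opening: 0.648
grasp_force: 40.6
```

Call:
{"fn": "step_arm", "kwargs": {"plan": "0 0 0 0 0 0 255"}}

```text
clock: 11.85
eef_pos: [460.3, 281.6, 49.5]
tcp_rot: [3.14, 0.003, -3.14]
contact_force: [-1.1, -2.5, 9.3]
opening: 0.645
grasp_force: 40.6
```

Call:
{"fn": "step_arm", "kwargs": {"plan": "0 0 0 0 0 40 255;0 0 0 0 0 80 255;0 0 0 0 0 120 255;0 0 0 40 -40 120 255;0 0 0 75 -80 120 255;0 0 0 110 -120 120 255;0 0 0 140 -160 120 255;0 0 0 150 -200 120 255"}}

```text
clock: 12.65
eef_pos: [610.5, 82.8, 168.7]
tcp_rot: [3.141, 0.003, -3.14]
contact_force: [1.3, 1.0, -2.1]
opening: 0.638
grasp_force: 44.7
```

Call:
{"fn": "step_arm", "kwargs": {"plan": "0 0 0 0 -40 0 255;0 0 0 0 -76 0 255;0 0 0 0 -76 0 255;0 0 0 0 -76 0 255;0 0 0 0 -76 0 255;0 0 0 0 -76 0 255"}}

```text
clock: 13.25
eef_pos: [608.0, 9.3, 167.7]
tcp_rot: [3.141, 0.0, -3.139]
contact_force: [-0.3, -0.6, -1.9]
opening: 0.642
grasp_force: 44.5
```

Call:
{"fn": "step_arm", "kwargs": {"plan": "0 0 0 1 -4 0 255;0 0 0 1 -4 -30 255;0 0 0 1 -4 -50 255;0 0 0 1 -4 -56 255;0 0 0 1 -4 -59 255;0 0 0 1 -4 -59 255;0 0 0 1 -4 -59 255"}}

```text
clock: 13.95
eef_pos: [609.2, 4.4, 109.6]
tcp_rot: [3.141, 0.0, -3.14]
contact_force: [-4.6, -0.3, 7.3]
opening: 0.645
grasp_force: 45.3
```

Call:
{"fn": "step_arm", "kwargs": {"plan": "0 0 0 0 0 0 30;0 0 0 0 0 0 30;0 0 0 0 0 0 30;0 0 0 0 0 0 30;0 0 0 0 0 50 30;0 0 0 0 0 100 30;0 0 0 -20 50 100 0;0 0 0 -40 100 100 0"}}

```text
clock: 14.75
eef_pos: [573.0, 97.2, 210.5]
tcp_rot: [3.141, 0.004, 3.14]
contact_force: [0.1, 1.2, -0.5]
opening: 1.0
grasp_force: 0.0
```

Call:
{"fn": "step_arm", "kwargs": {"plan": "0 0 0 -15 50 0 0;0 0 0 -30 100 0 0;0 0 0 -30 150 0 0;0 0 0 -30 200 0 0;0 0 0 -30 250 0 0;0 0 0 -30 275 0 0;0 0 0 -30 275 0 0;0 0 0 -30 275 0 0"}}

```text
clock: 15.55
eef_pos: [541.6, 372.1, 208.0]
tcp_rot: [-3.141, -0.001, -3.139]
contact_force: [0.1, 0.3, 0.2]
opening: 1.001
grasp_force: 0.0
```

```bash
python3 look.py w3 wrist; python3 look.py t3
```

```text
pad 4715 [540.  381.2] [539.1 381.2  88.7] [239. 241. 239.]
pad 99 [658.6 277.1] [658.5 276.8  88. ] [113. 115. 112.]
15.6 [541.7 371.2 208.1] [-3.141e+00 -1.000e-03 -3.140e+00] 1.0005762374537168
plat 321 [608.1 -90.3] [607.8 -90.4 148.3] [244. 243. 241.]
plat 307 [607.9   3.6] [607.7   4.1 148.3] [161. 160. 156.]
handle 67 [442.8   8. ] [441.9   7.4 132.1] [21. 21. 23.]
15.65 [541.9 370.8 208.3] [-3.141 -0.    -3.141] 1.0027746008055967
```

Call:
{"fn": "step_arm", "kwargs": {"plan": "0 0 0 -2 9 -40 0;0 0 0 -2 9 -80 0;0 0 0 -2 9 -90 0;0 0 0 -2 9 -90 0"}}

```text
clock: 16.05
eef_pos: [539.3, 379.1, 117.2]
tcp_rot: [-3.139, -0.003, 3.142]
contact_force: [-0.6, 0.0, 0.8]
opening: 1.002
grasp_force: 0.0
```

Call:
{"fn": "step_arm", "kwargs": {"plan": "0 0 0 0.5 0.5 -35 0;0 0 0 0.5 0.5 -68 0;0 0 0 0.5 0.5 -68 0;0 0 0 0.5 0.5 -68 255;0 0 0 0.5 0.5 -68 255;0 0 0 0.5 0.5 -68 255;0 0 0 0.5 0.5 -68 255;0 0 0 0.5 0.5 -68 255"}}

```text
clock: 16.85
eef_pos: [542.0, 382.2, 53.5]
tcp_rot: [3.139, 0.003, -3.14]
contact_force: [-0.0, -2.0, 5.3]
opening: 0.642
grasp_force: 41.6
```

Call:
{"fn": "step_arm", "kwargs": {"plan": "0 0 0 0 0 40 255;0 0 0 0 0 80 255;0 0 0 0 0 120 255;0 0 0 10 -40 120 255;0 0 0 20 -80 120 255;0 0 0 30 -120 120 255;0 0 0 40 -160 120 255;0 0 0 55 -200 120 255"}}

```text
clock: 17.65
eef_pos: [595.6, 180.0, 172.4]
tcp_rot: [3.141, 0.002, -3.14]
contact_force: [-0.7, 0.8, -2.3]
opening: 0.645
grasp_force: 44.5
```

Call:
{"fn": "step_arm", "kwargs": {"plan": "0 0 0 12 -40 0 255;0 0 0 14 -78 0 255;0 0 0 14 -78 0 255;0 0 0 14 -78 0 255;0 0 0 14 -78 0 255;0 0 0 14 -78 0 255"}}

```text
clock: 18.25
eef_pos: [609.4, 104.6, 171.0]
tcp_rot: [3.141, 0.001, -3.139]
contact_force: [0.1, 1.2, -1.6]
opening: 0.642
grasp_force: 44.3
```

Call:
{"fn": "step_arm", "kwargs": {"plan": "0 0 0 2 -4 0 255;0 0 0 2 -4 -30 255;0 0 0 2 -4 -50 255;0 0 0 2 -4 -55 255;0 0 0 2 -4 -58 255;0 0 0 2 -4 -58.5 255;0 0 0 2 -4 -58.5 255"}}

```text
clock: 18.95
eef_pos: [611.0, 99.7, 113.7]
tcp_rot: [-3.141, -0.001, -3.14]
contact_force: [-7.6, -2.0, 12.7]
opening: 0.638
grasp_force: 45.7
```

Call:
{"fn": "step_arm", "kwargs": {"plan": "0 0 0 0 0 0 30;0 0 0 0 0 0 30;0 0 0 0 0 0 30;0 0 0 0 0 0 30;0 0 0 0 0 50 30;0 0 0 0 0 100 30;0 0 0 -40 -20 100 30;0 0 0 -80 -40 100 0"}}

```text
clock: 19.75
eef_pos: [532.1, 59.4, 213.6]
tcp_rot: [3.141, 0.004, -3.139]
contact_force: [-1.5, -0.3, -0.1]
opening: 0.992
grasp_force: 0.0
```

Call:
{"fn": "step_arm", "kwargs": {"plan": "0 0 -90 -40 -50 0 0;0 0 -90 -89 -52 0 0;0 0 -90 -89 -52 0 0;0 0 -90 -89 -52 0 0;0 0 -90 -89 -52 0 0;0 0 -90 -89 -52 0 0;0 0 -90 -89 -52 0 0;0 0 -90 -89 -52 0 0"}}

```text
clock: 20.55
eef_pos: [442.5, 7.4, 212.1]
tcp_rot: [3.141, 0.0, 1.937]
contact_force: [0.6, 0.1, -0.5]
opening: 0.999
grasp_force: 0.0
```

Call:
{"fn": "step_arm", "kwargs": {"plan": "0 0 -21.3 0 0 -10 0;0 0 -21.3 0 0 -20 0;0 0 -21.3 0 0 -30 0;0 0 -21.3 0 0 -30 0;0 0 -21.3 0 0 -30 0"}}

```text
clock: 21.05
eef_pos: [442.5, 7.4, 182.1]
tcp_rot: [-3.141, 0.0, 1.574]
contact_force: [-0.6, 0.6, 0.2]
opening: 0.999
grasp_force: 0.0
```

```bash
python3 look.py t4; python3 look.py w4 wrist; python3 -c "
import numpy as np,cv2
cv2.imwrite('pics/w4.png',np.load('pics/w4.npz')['im'][:,:,::-1])"
```

```text
plat 312 [608.3 -90.6] [607.3 -91.  148.3] [163. 162. 158.]
plat 313 [609.   99.3] [608.8  99.4 148.4] [245. 244. 242.]
plat 305 [608.2   3.9] [607.8   4.1 147.9] [245. 244. 242.]
21.1 [442.7   7.4 182.4] [ 3.141 -0.     1.573] 1.0003142614957987
handle 2077 [443.    8.7] [442.9   9.6 132. ] [17. 18. 19.]
21.15 [442.8   7.4 182.5] [ 3.141 -0.     1.573] 0.9992478532222103
```

View pics/w4.png

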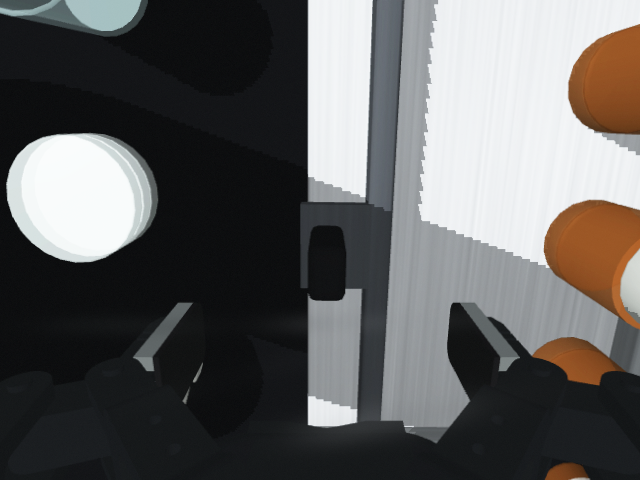

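The wrist view shows the handle at (327,262), between the open fingers. The bottles are standing in the row on the far side.

Call:
{"fn": "step_arm", "kwargs": {"plan": "0 0 0 0.5 0.5 -40 0;0 0 0 0.5 0.5 -73 0;0 0 0 0.5 0.5 -73 0;0 0 0 0.5 0.5 -73 255;0 0 0 0.5 0.5 -73 255;0 0 0 0.5 0.5 -73 255;0 0 0 0.5 0.5 -73 255;0 0 0 0.5 0.5 -73 255"}}

```text
clock: 21.95
eef_pos: [443.5, 7.9, 109.9]
tcp_rot: [3.14, -0.0, 1.571]
contact_force: [-2.6, -0.2, 6.8]
opening: 0.207
grasp_force: 38.9
```

Call:
{"fn": "step_arm", "kwargs": {"plan": "0 0 0 12 0 0 255;0 0 0 27 -0.3 0 255;0 0 0 42 -0.5 0 255;0 0 0 57 -0.7 0 255;0 0 0 72 -0.8 0 255;0 0 0 84 -1 0 255;0 0 0 93 -1 0 255;0 0 0 93 -1 0 255"}}

```text
clock: 22.75
eef_pos: [537.9, 7.0, 110.0]
tcp_rot: [3.139, -0.0, 1.57]
contact_force: [2.8, 2.0, 5.9]
opening: 0.205
grasp_force: 41.0
```

Call:
{"fn": "step_arm", "kwargs": {"plan": "0 0 0 0 0 0 255;0 0 0 0 0 0 255;0 0 0 0 0 0 255"}}

```text
clock: 23.05
eef_pos: [537.0, 7.0, 110.0]
tcp_rot: [3.139, -0.0, 1.57]
contact_force: [2.7, 1.3, 5.5]
opening: 0.207
grasp_force: 41.0
```

```bash
cat > bar.py <<'E'
from h import *; from rig import r; import sys
n=sys.argv[1]; fs=[grab(r,"top",n) for _ in range(4)]
im=np.mean([f[1].astype(np.float32) for f in fs],0)
a=[cv2.resize(im[195:240,x:x+28],None,fx=13,fy=13,interpolation=cv2.INTER_CUBIC) for x in (258,380)]
cv2.imwrite(f"pics/{n}.png",np.clip(np.hstack(a),0,255)[:,:,::-1].astype(np.uint8))
print([im[205:232,x,:].mean(1).round().astype(int).tolist() for x in (268,272,393,398)])
E
python3 bar.py b1
```

```text
[[240, 241, 240, 239, 239, 240, 240, 239, 240, 241, 240, 224, 198, 181, 152, 142, 173, 206, 228, 237, 239, 239, 238, 238, 239, 238, 238], [203, 202, 203, 203, 203, 204, 205, 207, 201, 169, 125, 104, 107, 147, 169, 138, 101, 124, 178, 204, 208, 207, 207, 207, 206, 207, 206], [196, 195, 195, 196, 198, 198, 184, 151, 119, 104, 105, 144, 158, 124, 97, 123, 175, 202, 205, 204, 204, 205, 205, 206, 206, 206, 208], [165, 168, 151, 122, 104, 98, 100, 101, 101, 98, 97, 89, 83, 129, 172, 182, 184, 187, 192, 192, 192, 196, 200, 198, 196, 197, 198]]
```

View pics/b1.png

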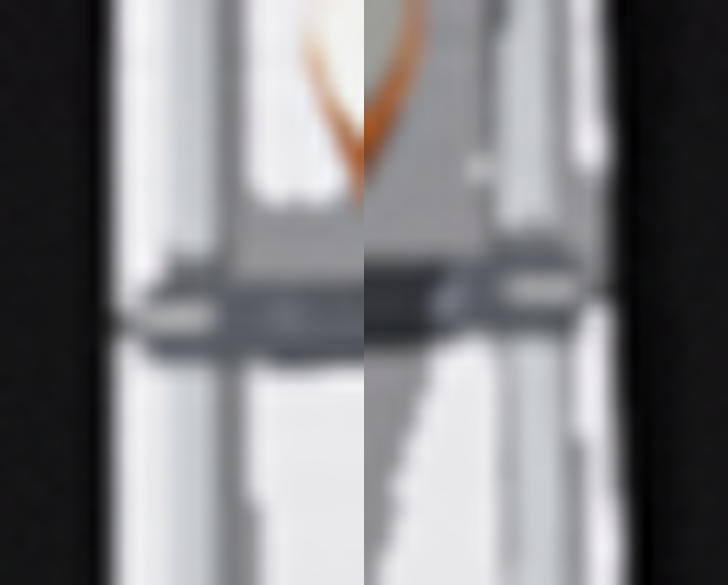

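Run:
```python
from h import *
f=np.load("pics/top0.npz");g=np.load("pics/b1.npz")
im=f["im"].astype(float).mean(2)
for x in (266,267,268,397,398): 
    v=im[212:226,x]; print(x,v.round().astype(int).tolist())
W=cloud(g,g["d"]); W0=cloud(f,f["d"])
print(W[219,270:275].round(1).tolist(),W[217,390:396].round(1).tolist())
print("mark z",W0[222,267:269].round(1).tolist())
for z in (84,86): print(z,onplane(g,[[272,218.95],[393,216.9]],z).round(1).tolist())
print(onplane(f,[[267.5,219.6],[397.5,217.4]],60).round(1).tolist())
m=(W[...,2]>128)&(W[...,2]<136)&(np.abs(W[...,1]-7)<25)&(np.abs(W[...,0]-540)<20)
```

```text
266 [101, 100, 97, 100, 95, 95, 85, 58, 59, 85, 98, 98, 97, 99]
267 [200, 203, 207, 208, 207, 203, 180, 126, 126, 182, 209, 208, 208, 208]
268 [206, 221, 239, 244, 241, 241, 220, 157, 159, 222, 244, 243, 242, 242]
397 [245, 245, 244, 241, 202, 135, 188, 241, 245, 243, 243, 244, 244, 243]
398 [188, 190, 189, 186, 151, 98, 140, 190, 196, 195, 196, 199, 201, 203]
[[569.7, 158.7, 86.6], [569.0, 156.0, 89.5], [569.8, 153.9, 85.5], [568.6, 150.9, 91.1], [567.7, 148.0, 94.9]] [[567.0, -136.8, 82.6], [566.6, -139.1, 84.4], [566.5, -141.6, 84.5], [566.1, -143.9, 86.1], [565.9, -146.3, 86.5], [565.6, -148.6, 88.0]]
mark z [[567.5, 169.1, 60.5], [567.3, 166.5, 61.2]]
84 [[570.2, 154.1, 84.0], [566.8, -144.1, 84.0]]
86 [[569.8, 153.9, 86.0], [566.4, -143.9, 86.0]]
[[573.7, 167.9, 60.0], [569.9, -157.7, 60.0]]
```

Call:
{"fn": "step_arm", "kwargs": {"plan": "0 0 0 2 0 0 255;0 0 0 4.3 0 0 255;0 0 0 4.3 0 0 255;0 0 0 4.3 0 0 255;0 0 0 4.3 0 0 255"}}

```text
clock: 23.75
eef_pos: [540.6, 7.0, 110.0]
tcp_rot: [3.14, -0.0, 1.57]
contact_force: [-0.6, -0.5, 8.0]
opening: 0.204
grasp_force: 41.4
```

```bash
python3 bar.py b2
```

```text
[[240, 240, 240, 239, 239, 239, 240, 240, 241, 234, 210, 192, 196, 182, 133, 140, 198, 231, 239, 237, 238, 239, 239, 238, 239, 238, 238], [202, 202, 203, 204, 204, 206, 202, 176, 134, 111, 99, 122, 195, 198, 120, 94, 149, 196, 207, 207, 206, 206, 206, 206, 206, 207, 206], [196, 195, 196, 198, 194, 169, 130, 111, 100, 114, 169, 172, 110, 98, 157, 199, 205, 204, 204, 205, 205, 205, 205, 206, 206, 206, 207], [163, 149, 122, 105, 102, 100, 100, 101, 97, 108, 137, 132, 91, 127, 177, 188, 187, 187, 192, 193, 193, 196, 200, 198, 196, 197, 199]]
```

Call:
{"fn": "step_arm", "kwargs": {"plan": "0 0 0 0.8 0 0 255;0 0 0 0.8 0 0 255;0 0 0 0.8 0 0 255;0 0 0 0.8 0 0 255"}}

```text
clock: 24.35
eef_pos: [541.2, 7.0, 110.0]
tcp_rot: [3.141, -0.0, 1.571]
contact_force: [-1.5, -0.4, 9.4]
opening: 0.203
grasp_force: 41.5
```

Call:
{"fn": "step_arm", "kwargs": {"plan": "0 0 0 0 0 0 0;0 0 0 0 0 0 0;0 0 0 0 0 0 0;0 0 0 0 0 0 0;0 0 0 0 0 50 0;0 0 0 0 0 100 0;0 0 0 -30 -40 120 0;0 0 0 -60 -80 130 0"}}

```text
clock: 25.15
eef_pos: [485.0, -69.6, 240.4]
tcp_rot: [3.137, 0.001, 1.574]
contact_force: [0.1, -1.2, -0.3]
opening: 0.999
grasp_force: 0.0
```

Call:
{"fn": "step_arm", "kwargs": {"plan": "0 0 0 0 -50 0 0;0 0 0 0 -100 0 0;0 0 0 0 -150 0 0;0 0 0 0 -200 0 0;0 0 0 0 -230 0 0;0 0 0 0 -250 0 0;0 0 0 0 -250 0 0;0 0 0 0 -250 0 0"}}

```text
clock: 25.95
eef_pos: [483.7, -318.6, 237.7]
tcp_rot: [-3.141, -0.001, 1.571]
contact_force: [1.5, 0.0, -0.1]
opening: 1.0
grasp_force: 0.0
```

```bash
python3 bar.py b3; python3 look.py t5; python3 look.py w5 wrist; python3 -c "
import numpy as np,cv2
cv2.imwrite('pics/w5.png',np.load('pics/w5.npz')['im'][:,:,::-1])"
```

```text
[[241, 241, 240, 240, 239, 240, 240, 240, 241, 234, 209, 194, 205, 193, 137, 144, 210, 241, 240, 237, 239, 239, 239, 239, 239, 239, 238], [203, 204, 204, 204, 205, 206, 203, 177, 134, 111, 97, 113, 169, 172, 111, 99, 161, 204, 209, 207, 208, 208, 207, 207, 207, 208, 208], [117, 117, 116, 117, 117, 120, 118, 102, 75, 73, 96, 91, 61, 61, 92, 118, 121, 120, 121, 120, 120, 120, 121, 120, 122, 122, 122], [98, 101, 103, 105, 103, 100, 100, 101, 98, 98, 96, 76, 52, 75, 104, 110, 110, 110, 112, 114, 113, 118, 122, 124, 124, 125, 124]]
plat 307 [607.7 -90.7] [608.  -90.6 148.5] [158. 157. 153.]
plat 314 [609.   99.3] [608.5  99.4 148.4] [242. 241. 239.]
plat 309 [604.9   4.6] [605.3   4.7 148.4] [242. 242. 239.]
handle 69 [540.6   6.6] [540.1   6.9 132.3] [29. 29. 31.]
26.2 [ 484.1 -318.1  238.1] [ 3.142 -0.     1.573] 1.0011606066273975
26.25 [ 484.1 -318.4  238.2] [3.141 0.    1.572] 1.001966391124716
```

View pics/w5.png

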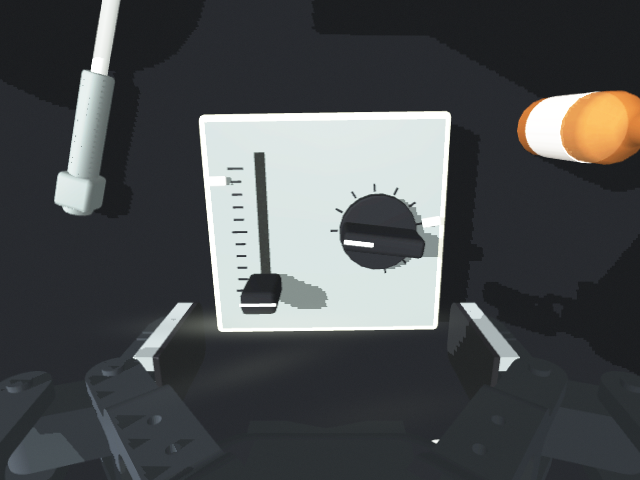

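The wrist view shows the dial at (378,232), its pointer line from (344,242) to (374,245), the timer tab at (431,222), the speed tab at (218,181) and the fader's white line at (259,305). The bar lines agree with the marks.

Run:
```python
from h import *
f=np.load("pics/w5.npz"); W=cloud(f,f["d"]); im=f["im"]
print(f["world_from_camera"].round(2).tolist())
g=im.min(2)
def cen(box,z,t=215):
    x0,y0,x1,y1=box; k,l,s,c=cv2.connectedComponentsWithStats((g[y0:y1,x0:x1]>t).astype(np.uint8))
    i=1+np.argmax(s[1:,4]); p=c[i]+[x0,y0]; print(s[i].tolist(),p.round(1),W[int(p[1]),int(p[0])].round(1),onplane(f,[p],z).round(1)); return l==i
cen((418,212,438,232),55,240);cen((205,172,229,190),55,240);cen((235,298,284,311),95,150)
m=cen((338,236,380,250),95,180); ys,xs=np.nonzero(m); pp=onplane(f,np.c_[xs+338,ys+236],95)[:,:2]
print("pointer line",cv2.minAreaRect(pp.astype(np.float32)))
def rect(x0,y0,x1,y1,z0,z1,n):
    w=W[y0:y1,x0:x1].reshape(-1,3);w=w[(w[:,2]>z0)&(w[:,2]<z1)];R=cv2.minAreaRect(w[:,:2].astype(np.float32));print(n,len(w),R,w.mean(0).round(1))
    u,s,v=np.linalg.svd(w[:,:2]-w[:,:2].mean(0),full_matrices=False);print("axis",v[0].round(3),np.degrees(np.arctan2(*v[0][::-1])).round(1))
rect(330,215,430,265,90,99,"bar");rect(330,185,425,275,58,66,"disc");rect(235,265,290,318,90,99,"fader");rect(195,105,455,335,46,54,"panel")
```

```text
[[1.0, 0.0, 0.0, 484.19], [0.0, -0.96, -0.27, -249.83], [-0.0, 0.27, -0.96, 367.57], [0.0, 0.0, 0.0, 1.0]]
[4, 4, 16, 12, 142] [429.7 221.4] [ 564.5 -321.7   56.7] [[ 565.5 -322.4   55. ]]
[0, 0, 21, 18, 241] [213.6 180.6] [ 398.5 -290.4   56.2] [[ 398.6 -291.    55. ]]
[0, 0, 41, 13, 202] [250.6 304.5] [ 430.3 -373.1   98.4] [[ 430. -375.   95.]]
[6, 4, 30, 8, 144] [358.4 243.2] [ 506.3 -327.9   97.5] [[ 506.8 -328.7   95. ]]
pointer line ((506.8598937988281, -328.7742614746094), (3.4102835655212402, 20.503795623779297), 83.54887390136719)
bar 1645 ((524.14453125, -330.0000305175781), (14.461559295654297, 57.061004638671875), 83.61541748046875) [ 523.7 -329.    95.7]
axis [ 0.994 -0.11 ] -6.3
disc 2523 ((522.5791015625, -329.36395263671875), (59.28093719482422, 56.57162857055664), 70.3939208984375) [ 523.7 -324.1   62.2]
axis [-0.131 -0.991] -97.5
fader 807 ((435.2698974609375, -373.37396240234375), (25.141555786132812, 17.20878791809082), 1.5433539152145386) [ 435.7 -372.5   95.4]
axis [ 1.    -0.001] -0.0
panel 44586 ((484.3598937988281, -330.8011169433594), (190.01455688476562, 180.71128845214844), 0.8544918894767761) [ 481.7 -320.7   51.3]
axis [-0.958  0.285] 163.4
```

Call:
{"fn": "step_arm", "kwargs": {"plan": "0 0 83.6 40 -11.5 0 0;0 0 83.6 40 -11.5 0 0;0 0 83.6 40 -11.5 0 0;0 0 83.6 40 -11.5 0 0;0 0 83.6 40 -11.5 -40 0;0 0 83.6 40 -11.5 -80 0;0 0 83.6 40 -11.5 -100 0;0 0 83.6 40 -11.5 -100 0"}}

```text
clock: 27.05
eef_pos: [522.0, -329.0, 134.4]
tcp_rot: [3.14, -0.006, 2.778]
contact_force: [0.5, -0.1, 0.2]
opening: 1.0
grasp_force: 0.0
```

Call:
{"fn": "step_arm", "kwargs": {"plan": "0 0 14.9 0 0 0 0;0 0 14.9 0 0 0 0;0 0 14.9 0 0 0 0;0 0 14.9 0 0 0 0"}}

```text
clock: 27.45
eef_pos: [524.0, -330.5, 138.1]
tcp_rot: [-3.142, 0.0, 3.028]
contact_force: [-0.3, -0.9, -0.3]
opening: 0.997
grasp_force: 0.0
```

Call:
{"fn": "step_arm", "kwargs": {"plan": "0 0 0 0.2 0.4 -30 0;0 0 0 0.2 0.4 -56 0;0 0 0 0.2 0.4 -56 0;0 0 0 0.2 0.4 -56 255;0 0 0 0.2 0.4 -56 255;0 0 0 0.2 0.4 -56 255;0 0 0 0.2 0.4 -56 255;0 0 0 0.2 0.4 -56 255"}}

```text
clock: 28.25
eef_pos: [524.4, -330.8, 82.8]
tcp_rot: [-3.141, 0.001, 3.031]
contact_force: [-2.8, -2.4, 14.3]
opening: 0.151
grasp_force: 44.6
```

Call:
{"fn": "step_arm", "kwargs": {"plan": "0 0 -5 0 0 0 255;0 0 -12 0 0 0 255;0 0 -20 0 0 0 255;0 0 -28 0 0 0 255;0 0 -36 0 0 0 255;0 0 -44 0 0 0 255;0 0 -52 0 0 0 255;0 0 -60 0 0 0 255"}}

```text
clock: 29.05
eef_pos: [524.3, -330.9, 82.8]
tcp_rot: [3.141, 0.001, 1.978]
contact_force: [-1.3, -1.3, 4.0]
opening: 0.157
grasp_force: 42.8
```

Call:
{"fn": "step_arm", "kwargs": {"plan": "0 0 -8 0 0 0 255;0 0 -16 0 0 0 255;0 0 -24 0 0 0 255;0 0 -32 0 0 0 255;0 0 -40 0 0 0 255;0 0 -48 0 0 0 255;0 0 -56 0 0 0 255;0 0 -64 0 0 0 255"}}

```text
clock: 29.85
eef_pos: [524.2, -330.9, 82.8]
tcp_rot: [3.141, 0.0, 0.861]
contact_force: [-1.7, -0.6, 4.7]
opening: 0.154
grasp_force: 42.9
```

Call:
{"fn": "step_arm", "kwargs": {"plan": "0 0 -8 0 0 0 255;0 0 -16 0 0 0 255;0 0 -24 0 0 0 255;0 0 -32 0 0 0 255;0 0 -38 0 0 0 255;0 0 -38 0 0 0 255;0 0 -38 0 0 0 255;0 0 -38 0 0 0 255"}}

```text
clock: 30.65
eef_pos: [524.1, -330.9, 82.8]
tcp_rot: [3.141, -0.0, 0.204]
contact_force: [-2.4, -1.3, 5.7]
opening: 0.154
grasp_force: 42.9
```

Call:
{"fn": "step_arm", "kwargs": {"plan": "0 0 0 0 0 0 0;0 0 0 0 0 0 0;0 0 0 0 0 0 0;0 0 0 0 0 0 0;0 0 0 0 0 50 0;0 0 0 -40 0 100 0;0 0 0 -70 0 130 0;0 0 0 -70 0 130 0"}}

```text
clock: 31.45
eef_pos: [452.8, -331.3, 216.2]
tcp_rot: [3.138, -0.003, 0.203]
contact_force: [0.2, -0.1, 0.8]
opening: 1.002
grasp_force: 0.0
```

Call:
{"fn": "step_arm", "kwargs": {"plan": "0 0 0 0 0 0 0;0 0 0 0 0 0 0"}}

```text
clock: 31.65
eef_pos: [454.3, -330.3, 211.2]
tcp_rot: [-3.141, 0.0, 0.203]
contact_force: [-0.5, -0.3, 0.8]
opening: 0.999
grasp_force: 0.0
```

Run:
```python
from h import *; from rig import r
c,im,d=grab(r,"wrist","w6"); cv2.imwrite('pics/w6.png',im[:,:,::-1]); s=r.sense(); print(s["eef_pos"],s["tcp_rot"],c["world_from_camera"].round(2).tolist())
```

```text
[ 454.25867179 -330.11710186  210.75521013] [-3.14043700e+00  8.00459948e-04  2.03857340e-01] [[0.2, -0.94, -0.26, 520.93], [-0.98, -0.2, -0.05, -316.08], [-0.0, 0.27, -0.96, 340.69], [0.0, 0.0, 0.0, 1.0]]
```

View pics/w6.png

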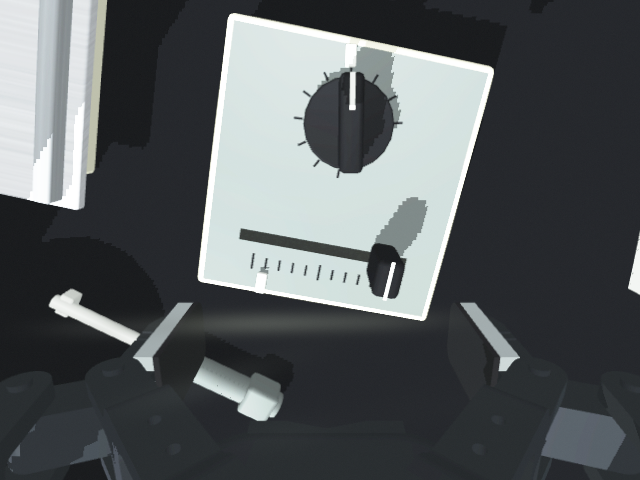

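The pointer line at (352,90) now points almost straight at the timer tab at (350,56). I'll measure the difference, and the speed tab at (262,281) against the fader line at (390,281).

Run:
```python
from h import *
f=np.load("pics/w6.npz"); W=cloud(f,f["d"]); g=f["im"].min(2)
def rect(x0,y0,x1,y1,z0,z1,n):
    w=W[y0:y1,x0:x1].reshape(-1,3);w=w[(w[:,2]>z0)&(w[:,2]<z1)];R=cv2.minAreaRect(w[:,:2].astype(np.float32));print(n,len(w),R)
    return w
w=rect(325,60,375,178,90,99,"bar")
rect(370,235,410,300,90,99,"fader"); 
rect(190,5,500,325,46,54,"panel")
print("tab rows");
for y in range(42,72,3): print(y,g[y,338:364].tolist())
for y in range(75,108,8):
    v=g[y,340:364].astype(float); v=np.clip(v-100,0,None); x=340+(v*np.arange(24)).sum()/v.sum(); print("ptr",y,x.round(2),onplane(f,[[x,y]],95).round(1)[0][:2])
for y in range(270,290,4): print("stab",y,g[y,250:276].tolist())
for y in range(268,296,8):
    v=g[y,375:402].astype(float); v=np.clip(v-100,0,None); x=375+(v*np.arange(27)).sum()/v.sum(); print("fl",y,x.round(2),onplane(f,[[x,y]],95).round(1)[0][:2])
```

```text
bar 2419 ((524.4669189453125, -329.99371337890625), (56.105560302734375, 14.173480987548828), 11.445091247558594)
fader 1064 ((435.24560546875, -374.18011474609375), (26.44014549255371, 18.514324188232422), 0.8587664365768433)
panel 58192 ((484.8070068359375, -330.93035888671875), (189.73214721679688, 180.44654846191406), 0.9798982739448547)
tab rows
42 [223, 228, 230, 241, 244, 247, 252, 253, 255, 255, 255, 252, 237, 237, 237, 237, 237, 237, 236, 236, 236, 254, 254, 254, 254, 254]
45 [222, 223, 224, 223, 223, 224, 223, 227, 255, 255, 255, 255, 255, 255, 255, 255, 255, 255, 240, 173, 240, 251, 254, 255, 255, 255]
48 [222, 222, 223, 223, 223, 223, 223, 237, 255, 255, 255, 255, 255, 255, 255, 255, 255, 255, 229, 213, 223, 223, 175, 145, 142, 141]
51 [223, 223, 223, 223, 223, 223, 222, 247, 255, 255, 255, 255, 255, 255, 255, 255, 255, 255, 218, 150, 151, 150, 144, 142, 142, 143]
54 [222, 223, 223, 223, 223, 223, 222, 251, 255, 255, 255, 255, 255, 255, 255, 255, 255, 255, 216, 143, 142, 142, 143, 143, 141, 141]
57 [223, 223, 222, 223, 223, 222, 223, 254, 255, 255, 255, 255, 255, 255, 255
[... 861 characters left out ...]
 215, 215, 215, 215]
stab 274 [215, 215, 215, 215, 215, 215, 214, 255, 255, 255, 255, 255, 254, 252, 246, 237, 206, 196, 214, 214, 215, 215, 214, 215, 215, 215]
stab 278 [215, 215, 215, 214, 215, 215, 246, 255, 255, 255, 255, 255, 255, 255, 255, 255, 225, 188, 215, 216, 214, 215, 215, 216, 215, 214]
stab 282 [215, 215, 215, 214, 216, 211, 254, 255, 255, 255, 255, 255, 255, 255, 255, 243, 191, 215, 215, 215, 215, 215, 216, 215, 214, 215]
stab 286 [236, 217, 217, 216, 215, 251, 255, 255, 255, 255, 255, 255, 255, 255, 252, 213, 215, 214, 215, 215, 215, 214, 215, 215, 215, 215]
fl 268 391.91 [ 443.5 -374.7]
fl 276 389.95 [ 438.  -374.8]
fl 284 389.31 [ 432.6 -375.7]
fl 292 390.46 [ 427.4 -377.8]
```

Run:
```python
from h import *
f=np.load("pics/w6.npz"); g=f["im"].min(2).astype(float)
ax=np.array([524.47,-330.0])
for p in ((350.7,48),(350.5,54),(350.1,60)):
  q=onplane(f,[p],55)[0,:2]; print(q.round(1),np.degrees(np.arctan2(*(q-ax)[::-1])).round(1))
# bar axis via plane 95 of bar outline: pointer line offset
q=onplane(f,[[352.1,91]],95)[0,:2]; print("ptr",np.degrees(np.arctan2(*(q-ax)[::-1])))
print("stab",onplane(f,[[261.3,278],[260.6,282],[259.9,286]],55).round(1))
```

```text
[ 570.8 -321.8] 10.0
[ 567.3 -322.5] 10.0
[ 563.7 -323. ] 10.1
ptr 10.645355280194668
stab [[ 403.5 -291.2   55. ]
 [ 400.3 -291.2   55. ]
 [ 397.  -291.2   55. ]]
```

The dial is within about 1° of the tab, so I'll move on to the fader.

Call:
{"fn": "step_arm", "kwargs": {"plan": "0 0 -10.7 -19 -44 0 0;0 0 -10.7 -19 -44 0 0;0 0 -10.7 -19 -44 -40 0;0 0 -10.7 -19 -44 -80 0;0 0 -10.7 -19 -44 -80 0;0 0 -10.7 -19 -44 -80 0"}}

```text
clock: 32.3
eef_pos: [435.0, -373.8, 130.9]
tcp_rot: [-3.139, 0.002, 0.017]
contact_force: [0.1, -0.2, -0.0]
opening: 1.001
grasp_force: 0.0
```

Call:
{"fn": "step_arm", "kwargs": {"plan": "0 0 0 0 0 -30 0;0 0 0 0 0 -52 0;0 0 0 0 0 -52 0;0 0 0 0 0 -52 255;0 0 0 0 0 -52 255;0 0 0 0 0 -52 255;0 0 0 0 0 -52 255;0 0 0 0 0 -52 255"}}

```text
clock: 33.1
eef_pos: [435.4, -374.7, 80.8]
tcp_rot: [3.141, -0.001, 0.017]
contact_force: [-1.2, 0.7, 5.5]
opening: 0.205
grasp_force: 42.4
```

Call:
{"fn": "step_arm", "kwargs": {"plan": "0 0 0 0 12 0 255;0 0 0 -0.4 26 0 255;0 0 0 -0.7 40 0 255;0 0 0 -1 54 0 255;0 0 0 -1.2 68 0 255;0 0 0 -1.4 78 0 255;0 0 0 -1.4 83 0 255;0 0 0 -1.4 83 0 255"}}

```text
clock: 33.9
eef_pos: [434.1, -290.9, 80.8]
tcp_rot: [3.141, -0.001, 0.017]
contact_force: [-0.6, 2.8, 7.6]
opening: 0.203
grasp_force: 42.4
```

Call:
{"fn": "step_arm", "kwargs": {"plan": "0 0 0 0 0 0 255;0 0 0 0 0 0 255"}}

```text
clock: 34.1
eef_pos: [434.0, -291.3, 80.8]
tcp_rot: [3.141, -0.001, 0.017]
contact_force: [-0.4, 1.7, 7.4]
opening: 0.207
grasp_force: 42.4
```

Release, go up and check.

Call:
{"fn": "step_arm", "kwargs": {"plan": "0 0 0 0 0 0 0;0 0 0 0 0 0 0;0 0 0 0 0 0 0;0 0 0 0 0 0 0;0 0 0 0 0 50 0;0 0 0 0 0 100 0;0 0 0 -20 0 130 0;0 0 0 -20 0 130 0"}}

```text
clock: 34.9
eef_pos: [414.0, -292.6, 214.0]
tcp_rot: [3.138, -0.005, 0.017]
contact_force: [-0.1, -0.3, -0.6]
opening: 0.999
grasp_force: 0.0
```

Call:
{"fn": "step_arm", "kwargs": {"plan": "0 0 0 0 0 0 0;0 0 0 0 0 0 0;0 0 0 0 0 0 0"}}

```text
clock: 35.2
eef_pos: [413.3, -291.0, 208.6]
tcp_rot: [-3.14, 0.002, 0.017]
contact_force: [0.0, -0.5, 0.7]
opening: 1.005
grasp_force: 0.0
```

```bash
python3 look.py t7
python3 - <<'E'
from h import *; from rig import r
c,im,d=grab(r,"wrist","w7"); a=cv2.resize(im[:400,150:500],None,fx=1.5,fy=1.5); cv2.imwrite('pics/w7.png',a[:,:,::-1])
W=cloud(c,d)
with np.errstate(invalid='ignore'): m=(W[...,2]>91)&(W[...,2]<99)&(abs(W[...,0]-434)<25)&(abs(W[...,1]+291)<25)
print(cv2.minAreaRect(W[m][:,:2].astype(np.float32)))
E
```

```text
plat 306 [607.8 -90.8] [607.6 -90.6 148.4] [159. 158. 154.]
plat 315 [608.8  99.6] [608.7  99.3 148.2] [243. 242. 240.]
plat 312 [605.3   4.7] [605.2   4.4 148.5] [243. 242. 240.]
handle 70 [540.7   6.5] [540.    5.9 131.8] [28. 29. 32.]
35.25 [ 413.4 -291.   208.7] [-3.14e+00  2.00e-03  1.70e-02] 0.9995793399074917
((433.80035400390625, -290.30682373046875), (26.269142150878906, 17.765865325927734), 1.0377484560012817)
```

View pics/w7.png

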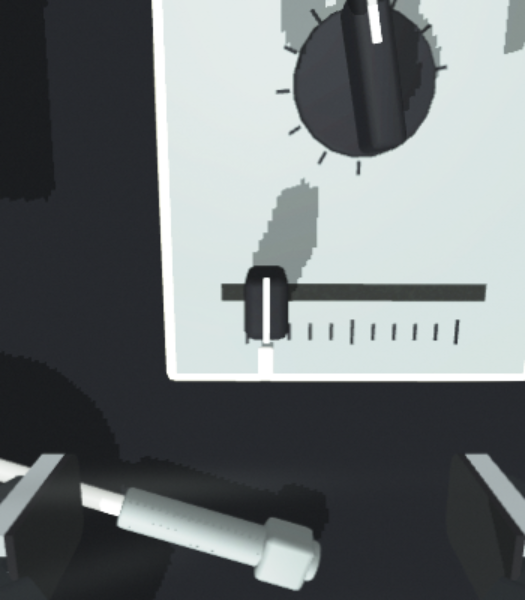

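The fader's white line at (266,310) is in line with its tab at (265,362). All three bottles stand in the row and the bar is at its marks, so I'm handing in.

```bash
python3 -c "
from rig import r
print(r.sign_off())"
```

```text
the job is handed in; nothing more can be done
None
```

I handed the job in at about 35 s of the 210 s allowed, without a verdict shown: three bottles stand in the row (the middle one about 4 mm short of the line), the bar is within about 1 mm of its marks, and the dial (about 1° off) and then the fader are at their tabs.

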